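# Step a sample carousel back one notch

### The job

The sample carousel has been stepped one place too far. With a fingertip, lift the ratchet pawl by pushing its upright tab away from the wheel until the pawl stays tipped back by itself, then push one of the upright pegs to turn the carousel backward (clockwise seen from above) by one notch, and finally tip the pawl back over so that it drops fully down into the next notch. Grip or force nothing, and leave the crucibles and the brush where they stand.

Things in the scene. Friction and masses are not known exactly. Their poses are not given: they have to be found in the camera images.
- carousel (a joint): Turn of the carousel, positive forward = anticlockwise from above. 12 saw teeth, one per 0.524 rad (30 degrees). Starts at 0 to 0.05; at 0 a tooth face rests on the pawl's nose, which blocks backward turning. One notch back is -0.524; with the nose down in that notch it may stand at -0.52 to -0.45, turned beyond -0.53 the nose lands on the next tooth. Light friction (1.5 N at a peg), stays where left.
- pawl (a joint): Swing of the steel pawl (100 g) about a level pin tangential to the wheel. 0 = down, nose in the notch; grows as the nose rises and the pawl tips away from the wheel, to a stop at 1.8. No spring: below about 0.9 its own weight drops it back to the wheel, beyond that it falls on to the stop and stays tipped back. Pushing it takes under 2 N.
- hub (a point): Centre of the carousel, on its upright axis, on top of the steel hub (48 mm in diameter), 80 mm above the bench. The carousel is an aluminium disc 256 mm in diameter, its flat top 56 mm above the bench.
- pawl_pivot (a point): Centre of the pawl's hinge pin on the grey housing, 165 mm from the carousel's axis, 74 mm above the bench. The level line from the axis to this point is the direction 'outward'. Two steel cheeks stand beside the pawl here, up to 82 mm above the bench, 38 mm over their outsides.
- pawl_tab (a point): Centre of the rolled top (10 mm thick) of the pawl's tab (22 mm wide, 6 thick), 55 mm from the pivot. Pawl down: the tab stands upright and the arm (16 mm wide, 8 thick) runs level from the pivot 50 mm to the wheel: a right-angled V. A fingertip let down into it, 20 to 25 mm above the pivot, pushes the tab outward to tip the pawl back, or the arm (then upright, leaning 13 degrees outward) to the wheel to tip it down.
- pawl_nose (a point): Middle of the underside of the pawl's nose (block 12 mm along the rim, 14 mm radially), 115 mm from the carousel's axis, 57 mm above the bench when down. The steel saw teeth stand on the disc, 104 to 126 mm from the axis, crests 69 mm above the bench.
- peg_a (a point): Centre of the top of an upright steel peg on the carousel, 14 mm in diameter, 40 mm high over the disc (top 96 mm above the bench), 75 mm from the axis. Four equal pegs, 90 degrees apart; with the carousel at 0 this one is 45 degrees clockwise (seen from above) of the pawl.
- peg_b (a point): As peg_a: top of the peg 45 degrees anticlockwise of the pawl at carousel 0; crucible_a stands 60 degrees anticlockwise of it.
- peg_c (a point): As peg_a: top of the peg 135 degrees anticlockwise of the pawl at carousel 0. The place on its anticlockwise side, where a fingertip pushes it backward, is empty up to peg_d, 90 degrees on.
- peg_d (a point): As peg_a: top of the peg 135 degrees clockwise of the pawl at carousel 0. On its anticlockwise side crucible_b stands 60 degrees on.
- crucible_a_mid (a point): Centre of a small loose cream ceramic crucible with a brown rim, 34 mm in diameter and 36 mm high, standing on a dark seat of the carousel 78 mm from the axis, 30 degrees clockwise of peg_c. It rides along; leave it standing on its seat.
- crucible_b_mid (a point): A like crucible on the carousel, 30 degrees clockwise of peg_a; leave it standing on its seat.
- seat_a (a point): Point on the carousel where the centre of crucible_a should be (18 mm above its seat).
- seat_b (a point): Point on the carousel where the centre of crucible_b should be (18 mm above its seat).
- crucible_c_mid (a point): Centre of a like crucible standing loose on the bench beside the housing; leave it.
- brush_grip (a point): Handle of a small loose brush lying on the bench beside the housing; leave it.

How it is judged:
By the outcome, as a careful person would: the job done as asked, in the order asked, and still so for the second after the job is handed in, with the robot touching nothing.
It also fails if it takes over 64 s, if anything falls off the work surface, if the arm or the gripper's body presses on something with over 40 N, if the wrist force passes 120 N, or if a joint passes its speed limit or range.

### The arm

A 6-joint arm with a two-finger parallel gripper is mounted at the origin on the work surface. World frame = base frame: x ahead of the robot, y to its left, z up, the work surface at z = 0. Lengths are in m, angles in rad, forces in N, time in s.
With the tool pointing down it reaches from about 0.35 to 0.85 m from the base axis. Payload 8.1 kg.
Tool frame: the origin (TCP) lies at the very end of the fingers, on their centre line; the grasp point (between the pads) lies 19 mm behind it; z points along the fingers, y is the line along which they close (so a half turn about z gives the same grasp; the last joint's range is limited). The gripper opens to 93 mm and grips with 3 to 60 N. Pads are 15 mm wide; open, the fingers measure 128 mm over their backs; the gripper's body (75 mm by 188 mm) begins 65 mm behind the grasp point.
Start: joints at [1.176, 0.13, 1.488, -0, 1.523, -0.085], TCP at [0.183, 0.571, 0.219] pointing down, gripper open.
Joint ranges: [-2.96, 2.96], [-0.89, 2.26], [0.02, 2.5], [-1.34, 4.48], [0, 2.73], [-2.66, 2.66]. Speed limits (rad/s): [2.39, 2.39, 2.79, 3.14, 3.14, 3.14].

### API

Orientations are given as a rotation vector (axis times angle).
In Python, from plant import read_state, eyes, workorder gives the robot as it stands. The module is installed in compiled form; this text tells all that it offers.
- The arm moves only by the tool play_rows, never from a script. Its argument "targets" is one flat list of numbers, 4 for each row, row after row: the shift along the tool's x, y, z in cm, then the turn about the tool's z in degrees. In form: [dx, dy, dz, roll, dx, dy, dz, roll, ...]. A call has 1 to 8 rows; each row is the pose to reach, as a shift and turn from the pose commanded when the call began, along the tool's axes at that moment; what a row does not reach only later rows make up. A row lasts 1/12 s, in which the tool goes at most 41.7 mm and 7.16 degrees, less where a joint would pass 70% of its speed; a pose out of reach is approached as far as the arm can. A call with a gripper value outside its range is refused whole. "grip" is the finger opening in cm, from 0 to 9.3, set as the call begins (left out, the last holds). The fingers move at their own pace and stop on an object; "grip_force" is the grip in N (left out, the last holds). Time passes only in rows, so rows that repeat a pose let the fingers close. It gives the time, the measured TCP pose, the force, the opening and the grip force at its end, in the units of the state.
- read_state(): the state, without advancing time (a new reading comes with each control period).
- eyes.read_camera(name): name is "scene" or "side" or "wrist"; returns a dict with "image" (480x640x3 uint8, red, green, blue), "vfov" (degrees; the focal length in pixels is half the picture's height over the tangent of half this angle, whatever the lens; pixels are square), "cx", "cy" (the principal point, pixels), "k1" (the pictures are not rectified: a ray, as slopes to the right and down, at radius r is drawn at 1 + k1 r^2 times it, then the intrinsics apply), "cam_to_world" (4x4, takes a point from camera to world coordinates); the wrist camera has in their place "T_tool_cam" (4x4, takes a point from camera to tool coordinates, whose origin is the TCP and whose axes are the flange's). Camera axes: x right, y up, looking along -z (the intrinsics and any distortion apply to the point x, -y, -z); pixel columns grow to the right and rows downward; lengths in m; the calibration is good to about 2 mm. A picture is of the moment at which its call begins: read the wrist's pose just before it. There is no depth.
- workorder.close_job(): hands the job in; it is judged then, once.
The state is a dict: "t": time; "q": joint angles; "dq": joint speeds; "joint_torque": joint torques, N m; "tool_pos": TCP position; "orientation": TCP orientation; "force": force on the tool from outside, world axes, zero at the start; "wrist_torque": the same for the moment, N m; "opening": finger opening in m; "gripper_force": force on a finger pad.
Only numpy, scipy, OpenCV 4.12 (cv2) and the standard library are available. Lean on these libraries where they do the work, as an engineer would, in place of code of your own. Each camera call takes 0.05 s, during which the arm holds its last target. There are 200 camera calls.

## Working session

There is one attempt and no reset: what is moved stays moved. The work goes in short steps, Python scripts to look and compute and a tool call to move; the robot and the scene stay as the last step left them, time stands still between calls to the robot, and variables do not carry over. Pictures are saved under pics/ and viewed, at most 10 in all, crops included, and the job is handed in when it is done.

Besides the shell and the picture viewer there is one more tool, called after "Emit:" as name(argument=value, ...), one argument or row to a line, values as JSON. play_rows: Moves the arm, as the interface text tells. Its arguments: {"type":"object","properties":{"targets":{"type":"array"},"grip":{"type":"number"},"grip_force":{"type":"number"}},"required":["targets"]}

```bash
mkdir -p pics
cat > h.py <<'E'
import numpy as np, cv2
from scipy.spatial.transform import Rotation as R
from plant import read_state, eyes, workorder
def cam(n):
    s=read_state(); c=eyes.read_camera(n)
    if 'T_tool_cam' in c:
        T=np.eye(4);T[:3,:3]=R.from_rotvec(s['orientation']).as_matrix();T[:3,3]=s['tool_pos']
        c['cam_to_world']=T@np.array(c['T_tool_cam'])
    return c
def K(c):
    f=240/np.tan(np.radians(c['vfov'])/2); return np.array([[f,0,c['cx']],[0,f,c['cy']],[0,0,1]])
def ray(c,u,v):
    p=cv2.undistortPoints(np.array([[[u,v]]],float),K(c),np.array([c['k1'],0,0,0,0.]))[0,0] if False else None
    k=K(c); d=np.array([(u-k[0,2])/k[0,0],(v-k[1,2])/k[1,1]]); r=d.copy()
    for _ in range(30): r=d/(1+c['k1']*(r@r))
    M=np.array(c['cam_to_world']); return M[:3,3], M[:3,:3]@np.array([r[0],-r[1],-1])
def onz(c,u,v,z):
    o,d=ray(c,u,v); return o+d*(z-o[2])/d[2]
def proj(c,P):
    M=np.linalg.inv(np.array(c['cam_to_world'])); p=M[:3,:3]@np.array(P)+M[:3,3]
    s=np.array([p[0],-p[1]])/-p[2]; s=s*(1+c['k1']*(s@s)); k=K(c); return k[0,0]*s+k[:2,2]
E
python3 - <<'E'
from h import *
import pickle
s=read_state();print(s)
for n in ['scene','side','wrist']:
    c=cam(n);pickle.dump(c,open(n+'0.pkl','wb'));cv2.imwrite(f'pics/{n}0.png',c['image'][:,:,::-1]);print(n,np.round(c['cam_to_world'],3).tolist(),c['vfov'],c['k1'])
E
```

```text
{'t': 0.0, 'q': array([ 1.17561299e+00,  1.31159409e-01,  1.48926409e+00, -2.47286242e-06,
        1.52299894e+00, -8.54039988e-02]), 'dq': array([ 2.76330649e-05,  1.32122051e-03,  8.88616942e-05, -5.87692822e-04,
       -5.94136373e-04, -2.09045398e-03]), 'joint_torque': array([-9.29426897e-04, -5.59825337e+01, -4.91772437e+01,  7.67216971e-02,
        3.48515657e-02, -2.50577214e-04]), 'tool_pos': array([0.18267267, 0.57092294, 0.21759684]), 'orientation': array([-4.84589729e-01, -3.10355418e+00,  2.79217799e-03]), 'force': array([ 0.22992672, -0.88198733,  0.83112646]), 'wrist_torque': array([-0.01497796,  0.01888623, -0.00799061]), 'gripper_force': 0.0, 'opening': 0.09303653931920695}
scene [[0.395, -0.777, 0.491, 0.917], [0.919, 0.337, -0.206, -0.257], [-0.006, 0.532, 0.847, 0.707], [0.0, 0.0, 0.0, 1.0]] 55.15727067464931 0.027095714496770583
side [[-0.997, 0.064, -0.035, 0.545], [-0.071, -0.751, 0.656, 0.355], [0.015, 0.657, 0.754, 0.641], [0.0, 0.0, 0.0, 1.0]] 52.33697622386177 -0.028239488861830413
wrist [[0.306, -0.913, -0.271, 0.107], [0.952, 0.292, 0.089, 0.596], [-0.002, -0.285, 0.959, 0.382], [0.0, 0.0, 0.0, 1.0]] 67.55070887989338 -0.005597977409422102
```

View pics/scene0.png

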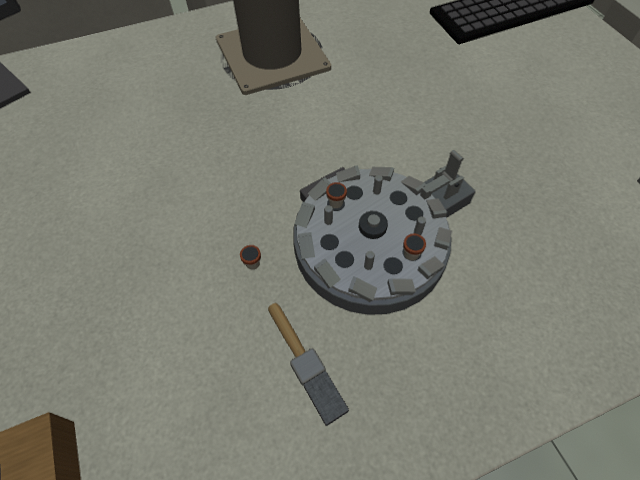

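View pics/side0.png

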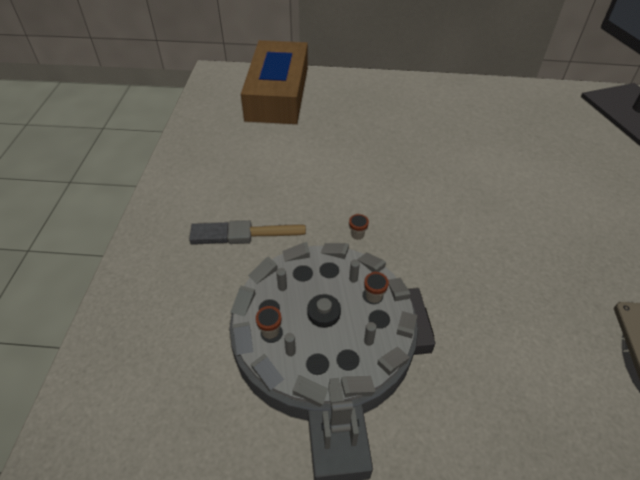

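Scene view: hub top is near (373,218), pegs near (377,180), (328,211), (369,256) and (420,222), and the tab near (456,154). Side view: hub near (324,303), pawl near (342,410). I'll enlarge both.

Run:
```python
import pickle
from h import *
a=pickle.load(open('scene0.pkl','rb'));b=pickle.load(open('side0.pkl','rb'))
A=cv2.resize(a['image'][140:310,285:485],None,fx=4,fy=4,interpolation=2)[:600];B=cv2.resize(b['image'][230:480,220:440],None,fx=2.4,fy=2.4,interpolation=2)
cv2.imwrite('pics/a1.png',np.ascontiguousarray(A[:,:,::-1]));cv2.imwrite('pics/b1.png',B[:,:,::-1])
```

```text
(no output)
```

View pics/a1.png

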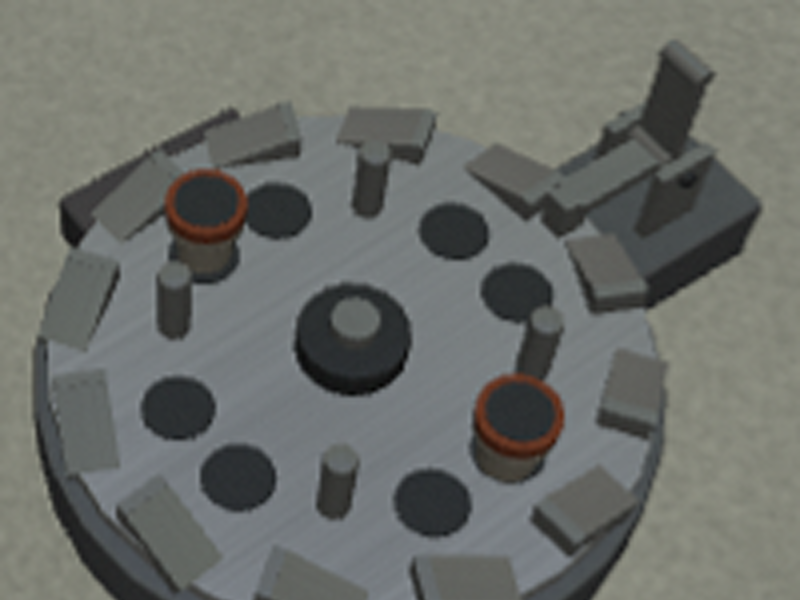

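View pics/b1.png

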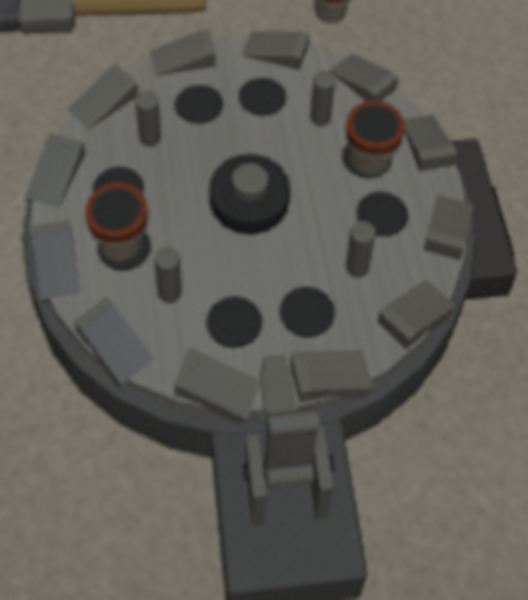

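Crops show the pegs, tab and hub clearly: peg tops in crop A at (373,153), (174,273), (339,459), (545,320), tab top (688,60); in crop B at (148,103), (323,82), (361,234), (168,259), tab about (292,423).

Run:
```python
import pickle
from h import *
from scipy.optimize import least_squares
a=pickle.load(open('scene0.pkl','rb'));b=pickle.load(open('side0.pkl','rb'))
fa=lambda u,v:((u+.5)/4-.5+285,(v+.5)/4-.5+140)
fb=lambda u,v:((u+.5)/2.4-.5+220,(v+.5)/2.4-.5+230)
PA=np.array([onz(a,*fa(*p),.096) for p in [(373,153),(174,273),(339,459),(545,320)]])
PB=np.array([onz(b,*fb(*p),.096) for p in [(148,103),(323,82),(361,234),(168,259)]])
for n,P in(('A',PA),('B',PB)):
    c=P.mean(0);print(n,c,[(np.round(p[:2],4).tolist(),round(np.hypot(*(p-c)[:2]),4),round(np.degrees(np.arctan2(*(p-c)[[1,0]])),1)) for p in P])
print('tab',onz(a,*fa(688,60),.129),onz(b,*fb(292,423),.129))
print('hub',onz(a,*fa(356,318),.08),onz(b,*fb(250,180),.08))
```

```text
A [ 0.56613234 -0.02053878  0.096     ] [([0.5029, 0.0186], np.float64(0.0744), np.float64(148.2)), ([0.526, -0.0833], np.float64(0.0745), np.float64(-122.6)), ([0.6299, -0.0603], np.float64(0.0752), np.float64(-32.0)), ([0.6057, 0.0428], np.float64(0.0747), np.float64(58.0))]
B [ 0.56409865 -0.01793758  0.096     ] [([0.6267, -0.0569], np.float64(0.0737), np.float64(-31.9)), ([0.5252, -0.0811], np.float64(0.0742), np.float64(-121.6)), ([0.5016, 0.0214], np.float64(0.0739), np.float64(147.8)), ([0.6029, 0.0448], np.float64(0.0738), np.float64(58.3))]
tab [0.53364864 0.14449223 0.129     ] [0.53408458 0.14241527 0.129     ]
hub [ 0.56599086 -0.0194611   0.08      ] [ 0.56399851 -0.01893235  0.08      ]
```

```bash
cat >> h.py <<'E'
C=np.array([.565,-.0192]);ANG=101.0
def polar(r,deg,z): a=np.radians(deg); return np.array([C[0]+r*np.cos(a),C[1]+r*np.sin(a),z])
def go(*targets):
    s=read_state();M=R.from_rotvec(s['orientation']).as_matrix()
    x=np.degrees(np.arctan2(M[1,0],M[0,0]));print('t',round(s['t'],2),'pos',np.round(s['tool_pos'],4),'xang',round(x,2),'zax',np.round(M[:,2],3),'F',np.round(s['force'],1),'open',round(s['opening'],4))
    for P,a in targets: print(np.round(100*M.T@(P-s['tool_pos']),2),'roll',round((x-a+180)%360-180,1))
E
python3 - <<'E'
from h import *
go((polar(.140,ANG,.16),ANG))
E
```

```text
t 0.15 pos [0.1827 0.571  0.2178] xang 162.25 zax [-0.001 -0.001 -1.   ] F [-0.3 -0.   0. ] open 0.093
[-47.67 -32.28   5.82] roll 61.3
```

Emit:
play_rows(
  targets=[-47.7,-32.3,0,61.3,-47.7,-32.3,0,61.3,-47.7,-32.3,0,61.3,-47.7,-32.3,0,61.3,-47.7,-32.3,0,61.3,-47.7,-32.3,0,61.3,-47.7,-32.3,0,61.3,-47.7,-32.3,0,61.3],
  grip=0,
)

```text
t: 0.82
tool_pos: [0.3894, 0.3075, 0.2185]
orientation: [-1.921, -2.486, -0.0]
force: [0.0, 0.6, 0.1]
opening: 0.0443
gripper_force: 0.0
```

Run:
```python
from h import *
go((polar(.140,ANG,.17),ANG))
```

```text
t 0.82 pos [0.3894 0.3075 0.2185] xang 104.61 zax [-0.  0. -1.] F [0.  0.6 0.1] open 0.0443
[-22.07   9.63   4.85] roll 3.6
```

Emit:
play_rows(
  targets=[-22,9.6,2,2,-22,9.6,2,2,-22,9.6,2,2,-22,9.6,2,2,-22,9.6,2,2,-22,9.6,2,2,-22,9.6,2,2,-22,9.6,2,2],
)

```text
t: 1.48
tool_pos: [0.5386, 0.1199, 0.1978]
orientation: [-1.96, -2.454, 0.002]
force: [0.0, -0.8, -0.5]
opening: 0.0009
gripper_force: 0.0
```

Run:
```python
from h import *
c=cam('wrist');cv2.imwrite('pics/w1.png',c['image'][:,:,::-1])
for n,p in dict(tab=polar(.165,ANG,.129),piv=polar(.165,ANG,.074),pegb=polar(.075,148,.096),pega=polar(.075,58.1,.096),hub=polar(0,0,.08),nose=polar(.115,ANG,.065),tip=read_state()['tool_pos']).items():print(n,proj(c,p).round())
go((polar(.140,ANG,.096),ANG))
```

```text
tab [323. 218.]
piv [323. 202.]
pegb [254. 338.]
pega [380. 337.]
hub [318. 378.]
nose [321. 256.]
tip [322. 293.]
t 1.53 pos [0.538  0.1211 0.1981] xang 102.86 zax [-0.001  0.    -1.   ] F [-0.5  1.8 -0.5] open 0.0006
[-0.3  -0.03 10.21] roll 1.9
```

View pics/w1.png

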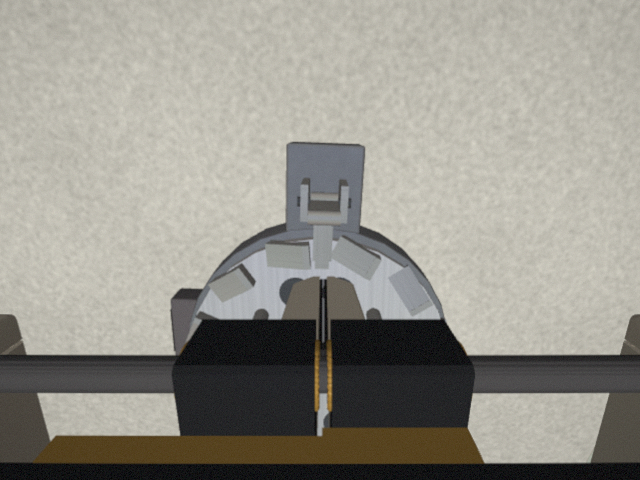

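The wrist view has the tab at (323,217) and the pawl arm at (322,245), matching the prediction. Lowering into the V.

Emit:
play_rows(
  targets=[-0.3,0,3,1.9,-0.3,0,6,1.9,-0.3,0,9,1.9,-0.3,0,10.1,1.9,-0.3,0,10.1,1.9],
)

```text
t: 1.95
tool_pos: [0.5356, 0.1195, 0.0942]
orientation: [-1.992, -2.423, 0.007]
force: [0.2, 0.5, -0.5]
opening: 0.0004
gripper_force: 0.0
```

Run:
```python
from h import *
go((polar(.140,ANG,.096),ANG),(polar(.19,ANG,.096),ANG))
```

```text
t 1.95 pos [0.5356 0.1195 0.0942] xang 101.16 zax [-0.007 -0.001 -1.   ] F [ 0.2  0.5 -0.5] open 0.0004
[-0.18  0.24 -0.18] roll 0.2
[ 4.82  0.25 -0.18] roll 0.2
```

Emit:
play_rows(
  targets=[0.6,0.2,-0.2,0,1.2,0.2,-0.2,0,1.8,0.2,-0.2,0,2.4,0.2,-0.2,0,3.0,0.2,-0.2,0,3.6,0.2,-0.2,0,4.2,0.2,-0.2,0,4.7,0.2,-0.2,0],
)

```text
t: 2.62
tool_pos: [0.5318, 0.166, 0.0998]
orientation: [-1.997, -2.425, -0.0]
force: [-0.3, -0.3, -1.0]
opening: 0.0001
gripper_force: 0.0
```

Emit:
play_rows(
  targets=[0.4,0,0,0,0.8,0,0,0,1.2,0,0,0,1.5,0,0,0,1.5,0,0,0,1.5,0,0,0],
)

```text
t: 3.12
tool_pos: [0.529, 0.1799, 0.0996]
orientation: [1.997, 2.425, -0.0]
force: [0.1, -0.6, -0.3]
opening: 0.0006
gripper_force: 0.0
```

Run:
```python
from h import *
go((polar(.19,ANG,.2),ANG))
c=cam('side');I=cv2.resize(c['image'][230:480,220:440],None,fx=2.4,fy=2.4,interpolation=2)
cv2.imwrite('pics/s2.png',I[:,:,::-1])
```

```text
t 3.12 pos [0.529  0.1799 0.0996] xang 101.07 zax [-0. -0. -1.] F [ 0.1 -0.6 -0.3] open 0.0006
[ -1.23  -0.27 -10.04] roll 0.1
```

View pics/s2.png

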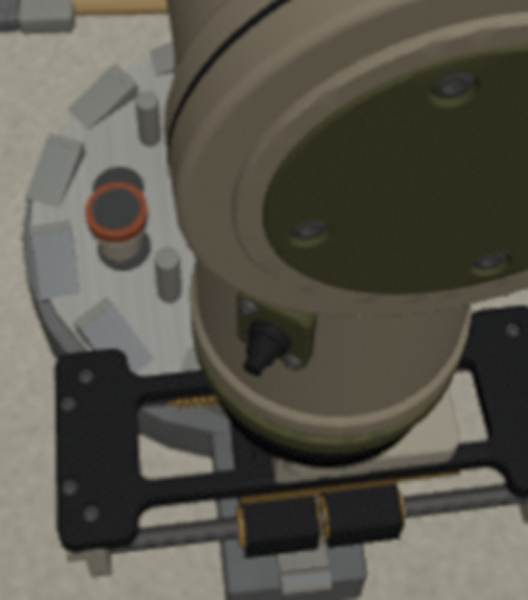

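The side view shows the tab lying back over the housing (~(305,575)), so the pawl is tipped. I'll lift and head for peg_c.

Emit:
play_rows(
  targets=[0.3,0,-3,0,0.3,0,-6,0,0.3,0,-9,0,0.3,0,-11,0,0.3,0,-11,0],
)

```text
t: 3.58
tool_pos: [0.5314, 0.1832, 0.2158]
orientation: [1.994, 2.421, 0.011]
force: [1.4, -0.1, 0.7]
opening: 0.0002
gripper_force: 0.0
```

Run:
```python
from h import *
p=polar(.0745,-122,.21);d=np.radians(148)
go((p-.028*np.array([np.cos(d),np.sin(d),0]),133))
```

```text
t 3.58 pos [0.5314 0.1832 0.2158] xang 101.04 zax [ 0.009  0.002 -1.   ] F [ 1.4 -0.1  0.7] open 0.0002
[-27.87  -3.62   0.54] roll -32.0
```

Emit:
play_rows(
  targets=[-27.9,-3.6,0,-32,-27.9,-3.6,0,-32,-27.9,-3.6,0,-32,-27.9,-3.6,0,-32,-27.9,-3.6,0,-32,-27.9,-3.6,0,-32,-27.9,-3.6,0,-32,-27.9,-3.6,0,-32],
)

```text
t: 4.25
tool_pos: [0.546, -0.1045, 0.2088]
orientation: [1.259, 2.878, -0.004]
force: [0.5, -0.1, 0.5]
opening: 0.0003
gripper_force: 0.0
```

Emit:
play_rows(
  targets=[0,0,0,0,0,0,0,0,0,0,0,0],
)

```text
t: 4.5
tool_pos: [0.5465, -0.0967, 0.2091]
orientation: [-1.25, -2.881, -0.001]
force: [-0.2, -0.1, -0.1]
opening: 0.0006
gripper_force: 0.0
```

Run:
```python
from h import *
import pickle
p=polar(.0745,-122,.072);d=np.radians(148)
go((p-.028*np.array([np.cos(d),np.sin(d),0]),133))
for n in ('side','scene'):
    c=cam(n);pickle.dump(c,open(n+'1.pkl','wb'))
c=[pickle.load(open(n+'1.pkl','rb'))['image'] for n in ('side','scene')]
A=cv2.resize(c[0][230:480,220:440],None,fx=1.8,fy=1.8,interpolation=2);B=cv2.resize(c[1][140:320,285:485],None,fx=2,fy=2.5,interpolation=2)
cv2.imwrite('pics/both.png',np.hstack([A,B])[:,:,::-1])
```

```text
t 4.5 pos [ 0.5465 -0.0967  0.2091] xang 133.1 zax [-0.001  0.001 -1.   ] F [-0.2 -0.1 -0.1] open 0.0006
[-0.25  0.17 13.71] roll 0.1
```

View pics/both.png

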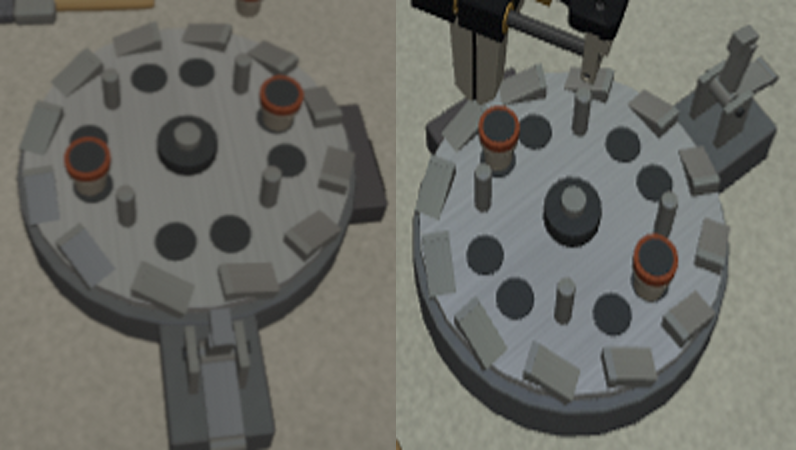

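The pawl is tipped right back in both views, with both crucibles on their seats. Checking the tip projection, then lowering beside peg_c.

Run:
```python
from h import *
import pickle
c=pickle.load(open('scene1.pkl','rb'));p=proj(c,read_state()['tool_pos']);print(p,396+(p[0]-285)*2,(p[1]-140)*2.5)
```

```text
[325.79479601 175.10341289] 477.5895920274984 87.75853223578196
```

Emit:
play_rows(
  targets=[-0.2,0.2,3,0,-0.2,0.2,6,0,-0.2,0.2,9,0,-0.2,0.2,11,0,-0.2,0.2,12.5,0,-0.2,0.2,13.5,0,-0.2,0.2,13.5,0,-0.2,0.2,13.5,0],
)

```text
t: 5.27
tool_pos: [0.5495, -0.0973, 0.0748]
orientation: [-1.249, -2.882, -0.0]
force: [0.4, 1.4, 0.4]
opening: 0.0005
gripper_force: 0.0
```

Run:
```python
from h import *
n=np.array([np.cos(np.radians(133)),np.sin(np.radians(133)),0])
T=[]
for k in range(0,6):
    p=polar(.0745,-122-29.2*k/5,.073); T.append((p-.0145*n,133))
go(*T)
```

```text
t 5.27 pos [ 0.5495 -0.0973  0.0748] xang 133.12 zax [-0.  0. -1.] F [0.4 1.4 0.4] open 0.0005
[ 1.28 -0.74  0.18] roll 0.1
[ 2.02 -0.89  0.18] roll 0.1
[ 2.77 -0.98  0.18] roll 0.1
[ 3.53 -0.98  0.18] roll 0.1
[ 4.29 -0.91  0.18] roll 0.1
[ 5.03 -0.76  0.18] roll 0.1
```

Emit:
play_rows(
  targets=[0.6,-0.9,0,0,1.1,-0.9,0,0,1.6,-0.9,0,0,2.1,-0.9,0,0,2.6,-0.9,0,0,3.1,-0.9,0,0,3.5,-0.9,0,0,3.8,-0.9,0,0],
)

```text
t: 5.93
tool_pos: [0.5168, -0.0756, 0.0748]
orientation: [1.251, 2.882, 0.001]
force: [1.1, -1.0, 0.6]
opening: 0.0001
gripper_force: 0.8
```

Emit:
play_rows(
  targets=[0.2,0,0,0,0.4,0,0,0,0.5,0,0,0,0.5,0,0,0,0.5,0,0,0,0.5,0,0,0],
)

```text
t: 6.43
tool_pos: [0.5132, -0.0727, 0.0743]
orientation: [-1.251, -2.881, 0.0]
force: [0.2, -0.9, -0.7]
opening: 0.0004
gripper_force: 0.0
```

Run:
```python
from h import *
import pickle
go()
for n in ('side','scene'):
    c=cam(n);pickle.dump(c,open(n+'2.pkl','wb'))
c=[pickle.load(open(n+'2.pkl','rb'))['image'] for n in ('side','scene')]
A=cv2.resize(c[0][240:430,220:430],None,fx=3,fy=3,interpolation=2)
B=cv2.resize(c[1][155:290,285:465],None,fx=4,fy=4,interpolation=2)
cv2.imwrite('pics/p2.png',B[:,:,::-1]);cv2.imwrite('pics/p2s.png',A[:,:,::-1])
```

```text
t 6.43 pos [ 0.5132 -0.0727  0.0743] xang 133.05 zax [-0.001  0.    -1.   ] F [ 0.2 -0.9 -0.7] open 0.0004
```

View pics/p2.png

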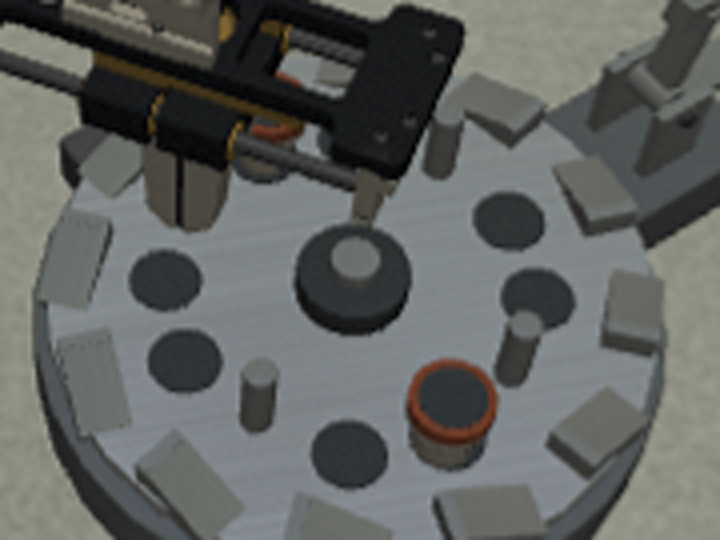

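Peg tops in this crop: b (448,115), d (261,373), a (525,324).

Run:
```python
from h import *
import pickle
c=pickle.load(open('scene2.pkl','rb'))
f=lambda u,v:((u+.5)/4-.5+285,(v+.5)/4-.5+155)
P=[onz(c,*f(*p),.096) for p in [(448,115),(261,373),(525,324)]]
ctr=np.array([.56613,-.02054])
for p,a in zip(P,[148.2,-32,58]):
    d=p[:2]-ctr;print(np.hypot(*d),(np.degrees(np.arctan2(d[1],d[0]))-a+180)%360-180)
d=P[0]-P[1];print(np.degrees(np.arctan2(d[1],d[0]))-148.1)
```

```text
0.07436227196711151 -25.485700227918983
0.07480841384101963 -24.145859411584013
0.07501552100736063 -24.545346315463547
-24.81407523722143
```

Emit:
play_rows(
  targets=[0.2,0,0,0,0.35,0,0,0,0.5,0,0,0,0.57,0,0,0,0.57,0,0,0,0.57,0,0,0],
)

```text
t: 7.03
tool_pos: [0.5096, -0.0685, 0.0747]
orientation: [-1.251, -2.882, 0.0]
force: [0.8, 0.1, 0.7]
opening: 0.0002
gripper_force: 0.3
```

Emit:
play_rows(
  targets=[-1,0,0,0,-2,0,0,0,-2,0,-3,0,-2,0,-6,0,-2,0,-10,0,-2,0,-13.5,0,-2,0,-13.5,0],
)

```text
t: 7.62
tool_pos: [0.5277, -0.0851, 0.2186]
orientation: [1.247, 2.87, 0.003]
force: [1.0, -0.3, 1.4]
opening: 0.0008
gripper_force: 0.0
```

Run:
```python
from h import *
import pickle
go((polar(.205,ANG,.21),ANG))
c=cam('scene');pickle.dump(c,open('scene3.pkl','wb'))
B=cv2.resize(c['image'][155:290,285:465],None,fx=4,fy=4,interpolation=2)
cv2.imwrite('pics/p3.png',B[:,:,::-1])
```

```text
t 7.62 pos [ 0.5277 -0.0851  0.2186] xang 133.03 zax [ 0.012 -0.003 -1.   ] F [ 1.  -0.3  1.4] open 0.0008
[19.66 18.09  0.77] roll 32.0
```

View pics/p3.png

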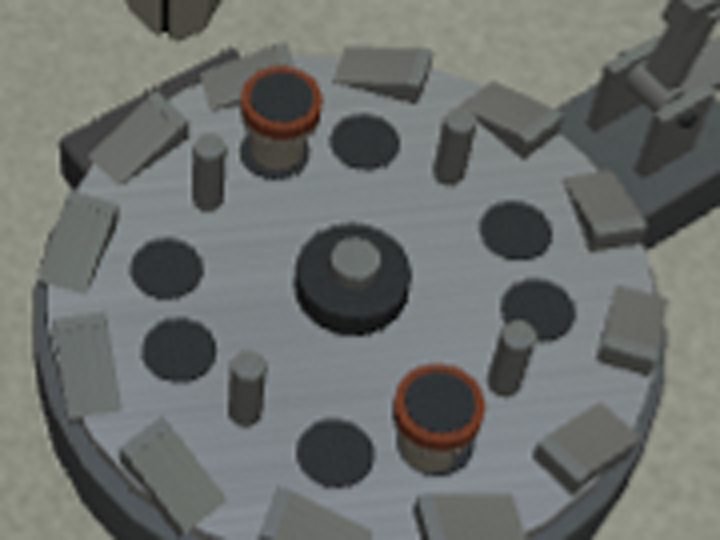

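Peg tops: c (210,146), b (460,121), a (517,333), d (248,363).

Run:
```python
from h import *
import pickle
c=pickle.load(open('scene3.pkl','rb'))
f=lambda u,v:((u+.5)/4-.5+285,(v+.5)/4-.5+155)
P=np.array([onz(c,*f(*p),.096) for p in [(460,121),(210,146),(248,363),(517,333)]])
ctr=P.mean(0);print(ctr)
for p,a in zip(P,[148.2,-122.6,-32,58]):
    d=(p-ctr)[:2];print(np.hypot(*d),(np.degrees(np.arctan2(d[1],d[0]))-a+180)%360-180)
# tooth-ring check: rectify plane z=.065 to polar around centre and correlate with the first picture
a=pickle.load(open('scene0.pkl','rb'))
def pol(c,z=.06):
    r=np.arange(.106,.126,.001);t=np.radians(np.arange(-170,60,.25))
    m=np.array([[proj(c,(ctr[0]+q*np.cos(x),ctr[1]+q*np.sin(x),z)) for x in t] for q in r],np.float32)
    return cv2.remap(cv2.cvtColor(c['image'],7),m[...,0],m[...,1],1).astype(float)
A,B=pol(a),pol(c)
s=range(0,40);e=[]
for k in range(-20,21):  # deg shift/4 beyond one pitch
    n=A.shape[1]; L=A[:,200:n-60];M=B[:,200+k:n-60+k];e.append(np.corrcoef(L.ravel(),M.ravel())[0,1])
k=int(np.argmax(e));print('mod-30 turn',(k-20)/4,np.round(e[max(0,k-3):k+4],3))
```

```text
[ 0.56612274 -0.0200681   0.096     ]
0.07416357891241082 -29.7079297761602
0.07446630667189592 -28.57379508985406
0.07440601089297119 -29.35545487949048
0.07427011264977745 -28.98608588633789
mod-30 turn 0.75 [0.892 0.938 0.971 0.987 0.982 0.956 0.913]
```

The turn is -29.2° by pegs and by teeth, well inside the window. Now tip the pawl back.

Emit:
play_rows(
  targets=[19.7,18.1,0,32,19.7,18.1,0,32,19.7,18.1,0,32,19.7,18.1,0,32,19.7,18.1,0,32,19.7,18.1,0,32,19.7,18.1,0,32,19.7,18.1,0,32],
)

```text
t: 8.33
tool_pos: [0.52, 0.1897, 0.2079]
orientation: [-1.99, -2.427, 0.0]
force: [0.4, -0.2, 0.4]
opening: 0.0002
gripper_force: 0.0
```

Emit:
play_rows(
  targets=[0,0,0,0,0,0,0,0,0,0,0,0],
)

```text
t: 8.58
tool_pos: [0.5212, 0.183, 0.2088]
orientation: [-1.998, -2.424, 0.002]
force: [-0.4, 0.0, 0.0]
opening: 0.0002
gripper_force: 0.0
```

Run:
```python
from h import *
go((polar(.205,ANG,.097),ANG))
```

```text
t 8.58 pos [0.5212 0.183  0.2088] xang 100.98 zax [-0.001 -0.001 -1.   ] F [-0.4  0.   0. ] open 0.0002
[-0.18  0.46 11.18] roll -0.0
```

Emit:
play_rows(
  targets=[0.2,0.5,3,0,0.2,0.5,6,0,0.2,0.5,8.5,0,0.2,0.5,10,0,0.2,0.5,11,0,0.2,0.5,11,0,0.2,0.5,11,0],
)

```text
t: 9.17
tool_pos: [0.5258, 0.1863, 0.0998]
orientation: [-1.999, -2.424, 0.001]
force: [-0.5, 0.3, -0.3]
opening: 0.0006
gripper_force: 0.0
```

Run:
```python
from h import *
go((polar(.140,ANG,.098),ANG))
```

```text
t 9.17 pos [0.5258 0.1863 0.0998] xang 100.98 zax [-0. -0. -1.] F [-0.5  0.3 -0.3] open 0.0006
[-6.92 -0.07  0.18] roll -0.0
```

Emit:
play_rows(
  targets=[-0.6,0,0.2,0,-1.2,0,0.2,0,-1.8,0,0.2,0,-2.4,0,0.2,0,-3.0,0,0.2,0,-3.5,0,0.2,0,-4,0,0.2,0,-4.5,0,0.2,0],
)

```text
t: 9.83
tool_pos: [0.5343, 0.1426, 0.0977]
orientation: [-1.997, -2.425, -0.0]
force: [-0.6, 0.3, -1.6]
opening: 0.0002
gripper_force: 0.3
```

Emit:
play_rows(
  targets=[-0.5,0,0,0,-1,0,0,0,-1.5,0,0,0,-2,0,0,0,-2.5,0,0,0,-2.8,0,0,0,-2.8,0,0,0],
)

```text
t: 10.42
tool_pos: [0.5397, 0.1148, 0.0976]
orientation: [1.998, 2.424, -0.0]
force: [-0.2, -0.2, 0.7]
opening: 0.0004
gripper_force: 0.0
```

Emit:
play_rows(
  targets=[0,0,-3,0,0,0,-6,0,0,0,-10,0,-4,0,-14,0,-8,0,-14,0,-12,0,-14,0,-16,0,-14,0,-20,0,-14,0],
)

```text
t: 11.08
tool_pos: [0.5774, -0.0776, 0.2385]
orientation: [1.995, 2.425, 0.001]
force: [1.4, 0.8, 0.3]
opening: 0.0006
gripper_force: 0.0
```

Emit:
play_rows(
  targets=[-4,0,0,0,-8,0,0,0,-8,0,0,0,-8,0,0,0],
)

```text
t: 11.42
tool_pos: [0.5922, -0.1567, 0.2371]
orientation: [-2.001, -2.421, 0.0]
force: [-0.5, 0.7, -0.7]
opening: 0.0005
gripper_force: 0.0
```

Run:
```python
from h import *
go()
A=cv2.resize(cam('side')['image'][230:470,230:430],None,fx=2,fy=2,interpolation=2)
B=cv2.resize(cam('scene')['image'][140:300,365:505],None,fx=2.8,fy=3,interpolation=2)
cv2.imwrite('pics/f.png',np.hstack([A,B])[:,:,::-1])
```

```text
t 11.42 pos [ 0.5922 -0.1567  0.2371] xang 100.85 zax [-0.001  0.    -1.   ] F [-0.5  0.7 -0.7] open 0.0005
```

View pics/f.png

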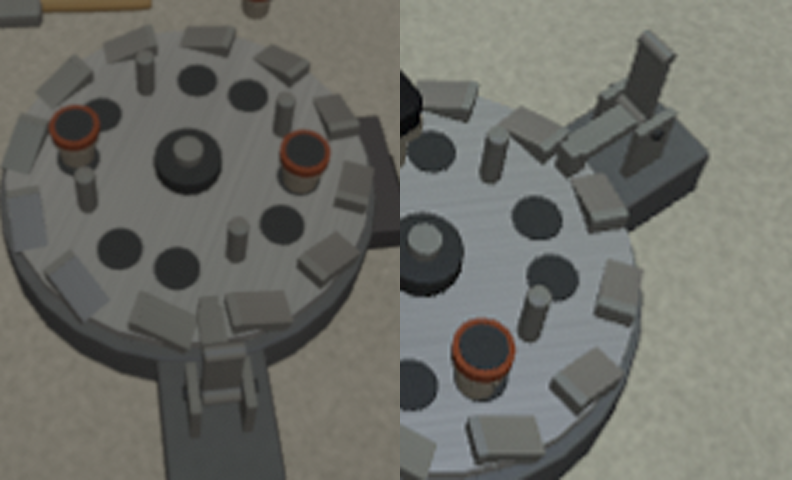

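The pawl is down between two teeth, tab upright, crucibles seated. I'll compare the tab with the first picture to confirm it's fully down.

Run:
```python
from h import *
import pickle
for n,(u,v) in dict(scene=(456,155),side=(341,406)).items():
    a=cv2.cvtColor(pickle.load(open(n+'0.pkl','rb'))['image'],7);b=cv2.cvtColor(cam(n)['image'],7)
    T=cv2.resize(a[v-8:v+9,u-10:u+11],None,fx=4,fy=4,interpolation=2);S=cv2.resize(b[v-16:v+17,u-18:u+19],None,fx=4,fy=4,interpolation=2)
    _,m,_,l=cv2.minMaxLoc(cv2.matchTemplate(S,T,5));print(n,m,(l[0]-32)/4,(l[1]-32)/4)
```

```text
scene 0.999541163444519 0.0 0.0
side 0.996491014957428 0.0 0.0
```

The tab is exactly where it started, so the pawl is fully down.

```bash
python3 -c "
from plant import workorder
print(workorder.close_job())"
```

```text
the job is handed in; nothing more can be done
None
```

The job is handed in: the carousel is back one notch (measured turn -29.2°), the pawl is fully down in that notch, and the crucibles on the carousel are still on their seats; I steered clear of the loose crucible and the brush but did not check them at the end.

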